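Push the keyed carving home in the empty stand and hold it

ROBOT

A 6-joint arm with a two-finger parallel gripper is mounted at the origin on the work surface. World frame = base frame: x ahead of the robot, y to its left, z up, the work surface at z = 0. Lengths are in m, angles in degrees, forces in N, time in s.
With the tool pointing down it reaches from about 0.4 to 0.825 m from the base axis. Payload 7 kg.
Tool frame: the origin (TCP) lies on the front face of the gripper's body, between the roots of the fingers; the fingertips stand 66 mm ahead of it and the grasp point (between the pads) lies 47 mm ahead of it; z points along the fingers, y is the line along which they close (so a half turn about z gives the same grasp; the last joint's range is limited). The gripper opens to 88 mm and grips with 3 to 60 N. Pads are 19 mm wide; open, the fingers measure 130 mm over their backs; the gripper's body (78 mm by 193 mm) begins 47 mm behind the grasp point.
Start: joints at [87.783, 20.546, 0.682, 0, -70.136, -16.507], TCP at [0.217, 0.639, 0.292] pointing down, gripper open.
Joint ranges: [-176.03, 176.03], [-82.01, 121.73], [-58.28, 71.71], [-173.87, 95.51], [-174.79, -0.11], [-173.66, 173.66]. Speed limits (degrees/s): [136.94, 136.94, 172.46, 180, 180, 180].

INTERFACE

Orientations are given as [roll, pitch, yaw] about the fixed x, y, z axes, in that order (R = Rz(yaw) Ry(pitch) Rx(roll)).
In Python, from plant import ctrl gives the robot as it stands.
- The arm moves only by the tool send_rows, never from a script. Its argument "deltas" is a list of rows, each a list of 2 entries, a list of its own where there are three numbers: the shift along the tool's x, y, z each as a share of 800 mm, from -1 to 1, then the turn about the tool's z as a share of 90 degrees, from -1 to 1. A call has exactly 5 rows; each row is the pose to reach, as a shift and turn from the pose commanded when the call began, along the tool's axes at that moment; what a row does not reach only later rows make up. A row lasts 1/12 s, in which the tool goes at most 41.7 mm and 7.16 degrees, less where a joint would pass 70% of its speed; a pose out of reach is approached as far as the arm can. A call with a number of a shift or a turn outside -1 to 1 is refused whole. A call with a gripper value outside its range is refused whole. "gripper" is the opening, from 0 (shut) to 1 (fully open), set as the call begins (left out, the last holds). The fingers move at their own pace and stop on an object; the grip force is fixed at half the most. Time passes only in rows, so rows that repeat a pose let the fingers close, or fill a call up. It gives the time, the measured TCP pose, the force, the opening and the grip force at its end, in the units of the state.
- ctrl.get_obs(): the state, without advancing time (a new reading comes with each control period).
- ctrl.snapshot(name): name is "scene" or "top" or "wrist"; returns a dict with "color" (400x640x3 uint8, red, green, blue), "vertical_fov" (degrees; the focal length in pixels is half the picture's height over the tangent of half this angle, whatever the lens; pixels are square), "cx", "cy" (the principal point, pixels), "rvec" (rotation vector, rad) and "tvec" (3), from world to camera coordinates, as OpenCV has them. Camera axes: x right, y down, z forward; pixel columns grow to the right and rows downward; lengths in m; the calibration is good to about 2 mm. A picture is of the moment at which its call begins. There is no depth.
- ctrl.close_job(): hands the job in; it is judged then, once.
Trained networks look in a picture, given as the dict that the camera call returned (one of the last four; its "shot" number tells which), for a name from the list of things; names that differ only in an ending like _2 or _b are one class to them, and where a whole thing is asked for, a point or a joint stands for the part that bears it (a point fixed in the world has none). Each returns a list of dicts, best first, with "conf" (0 to 1); they miss things now and then, are a little off and sometimes report something else, mostly with a low value. They report only what shows in the picture. A call takes as long as a camera call.
- ctrl.boxes_of(picture, thing): "xy" ([column, row] as shares, 0 to 1, of the picture: columns of its width, rows of its height, amid what is visible of it).
- ctrl.cut_out(picture, thing): "pixels" (400x640 bool, what is visible of it) and "xy" ([column, row] as shares, 0 to 1, of the picture: columns of its width, rows of its height, amid what is visible of it).
The state is a dict: "clock": time; "joint_pos": joint angles; "qvel": joint speeds; "tau": joint torques, N m; "tool_pos": TCP position; "orientation": TCP orientation; "force": force on the tool from outside, world axes, zero at the start; "moment": the same for the moment, N m; "opening": finger opening in m; "gripper_force": force on a finger pad.
Only numpy, scipy, OpenCV 4.12 (cv2) and the standard library are available. Lean on these libraries where they do the work, as an engineer would, in place of code of your own. Each camera call takes 0.05 s, during which the arm holds its last target. There are 200 camera calls.

TASK

Take the roughed-out wooden bird out of the rack and push its keyed stem into whichever of the two carving stands has no carving in it, turning it until the key slips into the keyway, then push on against the ejector spring until the steel plate sits fully home on the stand. Finish while still gripping the bird and pressing it down, so that it can be clamped: do not let go. Leave the turned finial in the rack.

Things in the scene. Friction and masses are not known exactly. Their poses are not given: they have to be found in the camera images.
- bird_mid (a point): Loose wooden bird, 0.3 kg, upright in a rack hole, on a steel plate with keyed stem. Point: centre of its block body, on the stem axis, 29 mm above the plate's underside; z up, x to beak and key. Body 44 mm along x, 34 mm along y (flat sides: grip here), 6 to 52 mm above the underside; head at +x, 24 mm wide, up to 74 mm; tail 40 mm to -x.
- bird_seat (a point): Centre of the underside of the bird's plate; axes as bird_mid. Plate 54 mm diameter, 6 mm thick, a 10 mm wide tongue at +x, out to 38 mm, right above the key. Stem below: 20 mm diameter, 40 mm long, last 5 mm tapered to 13 mm. Key at +x of the stem: 6 mm wide, out to 15 mm from the axis, from the plate down 26 mm (the lowest 14 mm are round).
- stand1_mouth (a point): One of two alike fixed carving stands: grey 84 mm square foot 12 mm thick, upright 54 mm hub, flat rim 60 mm above the bench. Point: centre of the bore at the rim; z up, x along the keyway. Bore 22.5 mm diameter; keyway 9 mm wide, out to 17 mm from the axis at +x, full depth, in a boss that sticks out to 37 mm with a small clamp screw.
- stand2_mouth (a point): The other stand, the same in every way. Either stand may be the one with the owl. In the empty one a brass plunger lies in the bore, top 28 mm below the rim, so the stem meets it with the plate 12 mm above the rim. A key that is not in line with the keyway rests on the rim with the plate 26 mm above it.
- owl_mid (a point): The finished carving, a round owl 54 mm wide and 94 mm tall with its steel plate, clamped immovably in one of the two stands. The point is on its axis, 45 mm above the rim of that (occupied) stand.
- rack_top (a point): Fixed plywood rack, 90 mm along x, 220 mm along y; the point is the centre of its flat top, 56 mm above the bench. Two 36 mm holes through the top at y = +60 and -60 mm, one with the bird, one with the finial, either way round. They rest by plate or collar on the top, their stems hang freely.
- finial_mid (a point): Loose turned finial of plain wood in the rack's other hole: round, 50 mm collar, 74 mm tall, plain stem. Not to be used. The point is on its axis, 36 mm above the rack's top.
- plunger (a joint): Travel (m) of the spring-loaded ejector plunger in the empty stand: 0 = up, 0.012 = pushed down by the stem with the bird's plate on the rim, 0.014 = its stop. The spring pushes up with about 6 N at 0 and 11 N at 0.012, more than the bird's weight: let go, the bird rises.

How it is judged (in metres and radians):
On the way, in this order (a step that is already met when the one before it is completed fails the run):
1. the bird is lifted, its stem clear out of the rack (z of bird_seat in the frame of rack_top above 0.041 m), for 0.1 s.
2. the bird is in the empty stand, the key in the keyway and the plate down on the rim (((z of bird_seat in the frame of stand1_mouth between -0.004 and 0.003 m and horizontal distance between bird_seat and stand1_mouth below 0.004 m and angle between the x axis of bird_seat and the x axis of stand1_mouth, either way round below 0.2 rad and angle between bird_seat's own z axis and vertical below 0.09 rad) or (z of bird_seat in the frame of stand2_mouth between -0.004 and 0.003 m and horizontal distance between bird_seat and stand2_mouth below 0.004 m and angle between the x axis of bird_seat and the x axis of stand2_mouth, either way round below 0.2 rad and angle between bird_seat's own z axis and vertical below 0.09 rad))), for 0.2 s.
At the end, for the whole second after the job is handed in: The bird's plate is within 3 mm of the rim of the empty stand, centred within 4 mm, upright within 5 degrees, its key along the keyway, the ejector plunger pressed at least 9 mm down, and the fingers still holding the bird (contact force over 2 N) (((z of bird_seat in the frame of stand1_mouth between -0.004 and 0.003 m and horizontal distance between bird_seat and stand1_mouth below 0.004 m and angle between the x axis of bird_seat and the x axis of stand1_mouth, either way round below 0.2 rad and angle between bird_seat's own z axis and vertical below 0.09 rad) or (z of bird_seat in the frame of stand2_mouth between -0.004 and 0.003 m and horizontal distance between bird_seat and stand2_mouth below 0.004 m and angle between the x axis of bird_seat and the x axis of stand2_mouth, either way round below 0.2 rad and angle between bird_seat's own z axis and vertical below 0.09 rad)) and value of joint plunger above 0.009 m and contact force between the fingers and bird above 2 N); the arm keeps its last pose, push and grip.
It fails at once if the finial in the rack is moved by more than 30 mm (distance of finial_mid from where it was at the start of the episode above 0.03 m).
It also fails if it takes over 58 s, if anything falls off the work surface, if the arm or the gripper's body presses on something with over 40 N, if the wrist force passes 120 N, or if a joint passes its speed limit or range.

## Working session

There is one attempt and no reset: what is moved stays moved. The work goes in short steps, Python scripts to look and compute and a tool call to move; the robot and the scene stay as the last step left them, time stands still between calls to the robot, and variables do not carry over. Pictures are saved under pics/ and viewed, at most 10 in all, crops included, and the job is handed in when it is done.

Besides the shell and the picture viewer there is one more tool, called after ">>>" by a JSON object that holds its "op" and its "data", one argument or row to a line. send_rows: Moves the arm, as the interface text tells. Shift numbers are shares of 800 mm and turn numbers shares of 90 degrees, none past 1 either way. Its arguments: {"type":"object","properties":{"deltas":{"type":"array","items":{"type":"array"}},"gripper":{"type":"number"}},"required":["deltas"]}

```bash
ls; mkdir -p pics; cat > h.py <<'E'
import numpy as np, cv2
from plant import ctrl
def cam(p):
    f=200/np.tan(np.radians(p["vertical_fov"])/2)
    K=np.array([[f,0,p["cx"]],[0,f,p["cy"]],[0,0,1.]])
    R=cv2.Rodrigues(np.array(p["rvec"],float))[0]; return K,R,np.array(p["tvec"],float).ravel()
def back(p,uv,z):
    K,R,t=cam(p); d=R.T@np.linalg.inv(K)@np.array([uv[0],uv[1],1.]); c=-R.T@t
    return c+d*(z-c[2])/d[2]
def proj(p,X):
    K,R,t=cam(p); q=(K@(R@np.atleast_2d(X).T+t[:,None])).T; return q[:,:2]/q[:,2:]
def save(p,n): cv2.imwrite(f"pics/{n}.png",p["color"][:,:,::-1])
E
python3 - <<'E'
from h import *
for n in ["scene","top"]:
    p=ctrl.snapshot(n); save(p,n+"0"); K,R,t=cam(p); print(n,(-R.T@t).round(3),p["vertical_fov"])
    for th,z in [("bird_mid",.085),("stand1_mouth",.06),("owl_mid",.105),("rack_top",.056),("finial_mid",.092),("plunger",.03)]:
        try:
            for d in ctrl.boxes_of(p,th)[:3]:
                uv=np.array(d["xy"])*[640,400]; print(th,round(d["conf"],2),uv.round(0),back(p,uv,z).round(3))
        except Exception as e: print(th,e)
print(ctrl.get_obs())
E
```

```text
pics
scene [1.25  0.36  0.926] 42.00948555389957
bird_mid 0.88 [426. 225.] [0.479 0.231 0.085]
bird_mid 0.4 [448. 254.] [0.535 0.297 0.085]
stand1_mouth 0.96 [309. 237.] [0.602 0.008 0.06 ]
stand1_mouth 0.53 [476. 251.] [0.483 0.345 0.06 ]
owl_mid 0.9 [306. 207.] [ 0.563 -0.018  0.105]
rack_top 0.92 [450. 251.] [0.502 0.296 0.056]
finial_mid 0.75 [477. 252.] [0.511 0.349 0.092]
plunger 0.27 [305. 209.] [ 0.508 -0.052  0.03 ]
top [0.447 0.029 1.074] 44.46503381050896
bird_mid 0.66 [202. 223.] [0.476 0.236 0.085]
stand1_mouth 0.69 [319. 195.] [ 0.531 -0.001  0.06 ]
stand1_mouth 0.53 [201. 221.] [0.482 0.244 0.06 ]
owl_mid 0.59 [325. 184.] [ 0.549 -0.012  0.105]
rack_top 0.86 [178. 220.] [0.485 0.292 0.056]
finial_mid 0.85 [150. 217.] [0.49  0.339 0.092]
{'clock': 0.7, 'joint_pos': array([ 8.77829027e+01,  2.05417501e+01,  6.81994635e-01, -3.92084300e-04,
       -7.01348078e+01, -1.65059874e+01]), 'qvel': array([-0.03683924,  0.02051759,  0.00788135,  0.04143878,  0.12753161,
        0.10592958]), 'tau': array([ 8.28766297e-04, -5.82160842e+01,  2.93253851e+01,  7.00141802e+00,
        1.25746804e-02, -1.77359840e-05]), 'tool_pos': array([0.21669016, 0.63924848, 0.29221235]), 'orientation': array([-1.79994892e+02,  1.89823852e-03, -1.87232179e+01]), 'force': array([ 1.11373051, -0.36060353, -0.05023532]), 'moment': array([-0.03137967, -0.04866353,  0.00385782]), 'gripper_force': 0.0, 'opening': 0.08757659422497636}
```

View pics/scene0.png

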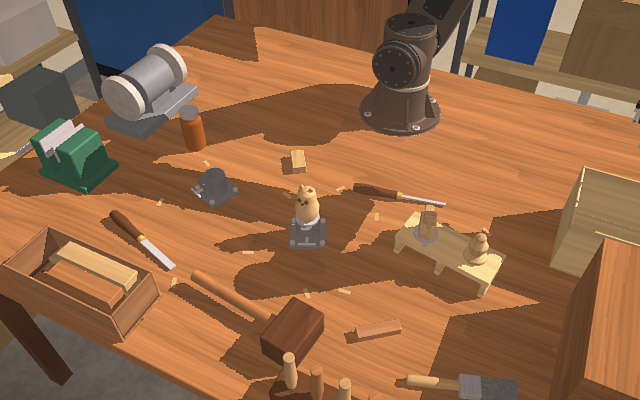

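View pics/top0.png

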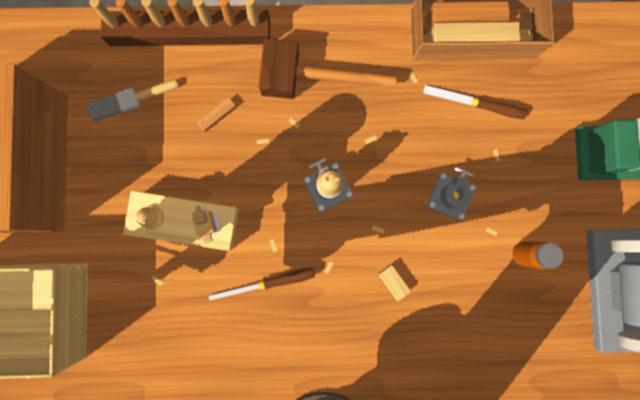

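Scene: the owl stands in the stand at (306,207). The empty stand is at (213,187) in scene and (455,194) in top, with its screw near (463,172). The bird is in the rack hole nearer the stands, at top (205,222), with the finial at (150,216). Next I'll enlarge the top view.

```bash
python3 - <<'E'
from h import *
im=cv2.imread("pics/top0.png")
a=cv2.resize(im[150:240,410:500],(400,400),interpolation=cv2.INTER_CUBIC); b=cv2.resize(im[180:270,160:250],(400,400),interpolation=cv2.INTER_CUBIC)
cv2.imwrite("pics/crop0.png",np.hstack([a,b]))
p=ctrl.snapshot("top")
for uv,z in [((454,196),.06),((463,172),.05),((204,222),.085),((126.5,234),.056),((231.5,249),.056),((131,191.5),.056),((238,206),.056)]: print(uv,back(p,uv,z).round(4))
E
```

```text
(454, 196) [ 0.5236 -0.2825  0.06  ]
(463, 172) [ 0.5751 -0.307   0.05  ]
(204, 222) [0.4788 0.2327 0.085 ]
(126.5, 234) [0.4582 0.3976 0.056 ]
(231.5, 249) [0.423  0.1824 0.056 ]
(131, 191.5) [0.5459 0.3892 0.056 ]
(238, 206) [0.5115 0.1684 0.056 ]
```

View pics/crop0.png

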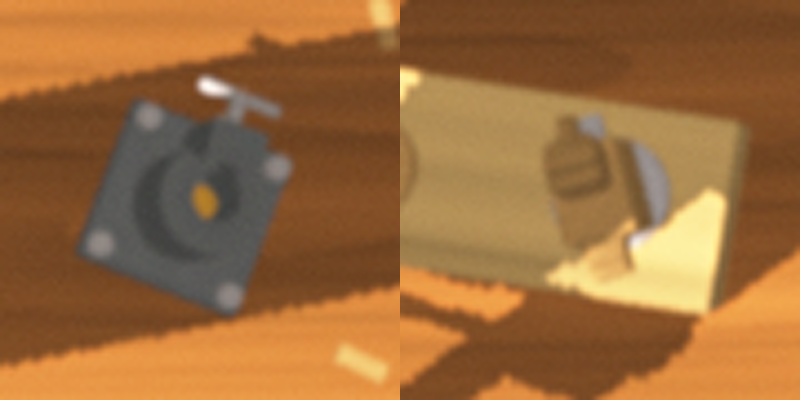

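```bash
cat >> h.py <<'E'
from scipy.spatial.transform import Rotation as Ro
def go(xyz,yaw):
    o=ctrl.get_obs(); R=Ro.from_euler('xyz',o["orientation"],degrees=True).as_matrix()
    s=R.T@(np.array(xyz)-o["tool_pos"])/.8; y0=o["orientation"][2]
    print("t",round(o["clock"],2),"pos",o["tool_pos"].round(4),"ori",o["orientation"].round(2),"F",o["force"].round(1)); print("shares",s.round(4),"turn",round(-((yaw-y0+180)%360-180)/90,4),"rows",np.linalg.norm(s)*.8/.0417)
E
python3 -c "
from h import *
go([.478,.235,.292],15)"
```

```text
t 0.75 pos [0.2167 0.6392 0.2922] ori [-180.      0.    -18.73] F [-0.2 -0.2 -0.4]
shares [4.716e-01 3.737e-01 2.000e-04] turn -0.3747 rows 11.54340840014352
```

>>> {"op": "send_rows", "data": {
  "deltas": [
    [[0.47, 0.37, 0], 0],
    [[0.47, 0.37, 0], 0],
    [[0.47, 0.37, 0], 0],
    [[0.47, 0.37, 0], 0],
    [[0.47, 0.37, 0], 0]
  ],
  "gripper": 1
}}

```text
clock: 1.17
tool_pos: [0.331, 0.4629, 0.2923]
orientation: [-180.0, -0.0, -18.7]
force: [1.1, -0.3, 0.6]
opening: 0.0875
gripper_force: 0.0
```

```bash
python3 -c "
from h import *
go([.478,.235,.292],15)"
```

```text
t 1.17 pos [0.331  0.4629 0.2923] ori [-1.7998e+02 -1.0000e-02 -1.8690e+01] F [ 1.1 -0.3  0.6]
shares [0.2654 0.211  0.0003] turn -0.3743 rows 6.504341260717991
```

>>> {"op": "send_rows", "data": {
  "deltas": [
    [[0.265, 0.21, 0], -0.37],
    [[0.265, 0.21, 0], -0.37],
    [[0.265, 0.21, 0], -0.37],
    [[0.265, 0.21, 0], -0.37],
    [[0.265, 0.21, 0], -0.37]
  ]
}}

```text
clock: 1.58
tool_pos: [0.44, 0.2947, 0.2926]
orientation: [-180.0, -0.1, 14.9]
force: [1.9, 1.4, 0.3]
opening: 0.0876
gripper_force: 0.0
```

```bash
python3 - <<'E'
from h import *
go([.478,.235,.292],15)
p=ctrl.snapshot("wrist"); save(p,"w1"); K,R,t=cam(p); print((-R.T@t).round(3),p["vertical_fov"])
for d in ctrl.boxes_of(p,"bird_mid"): uv=np.array(d["xy"])*[640,400]; print(d["conf"],uv,back(p,uv,.085))
E
```

```text
t 1.58 pos [0.44   0.2947 0.2926] ori [-1.7996e+02 -5.0000e-02  1.4950e+01] F [1.9 1.4 0.3]
shares [0.0266 0.0843 0.0008] turn -0.0006 rows 1.696294489783686
[0.516 0.315 0.386] 58.40949290755851
0.83 [406.016 164.32 ] [0.47939615 0.23199258 0.085     ]
```

View pics/w1.png

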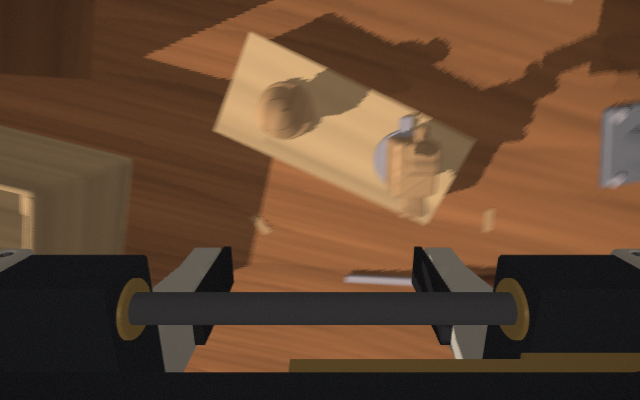

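Wrist view: bird plate centre near (395,158), tongue and beak near (408,122), tail near (415,215). The finial is at (285,108), and the rack corners are (250,32), (476,138), (430,224) and (213,130). I'll move closer and fit the bird's silhouette.

>>> {"op": "send_rows", "data": {
  "deltas": [
    [[0, 0.042, 0.01], 0],
    [[0, 0.08, 0.03], 0],
    [[0, 0.08, 0.04], 0],
    [[0, 0.08, 0.04], 0],
    [[0, 0.08, 0.04], 0]
  ]
}}

```text
clock: 2.1
tool_pos: [0.4556, 0.2344, 0.2603]
orientation: [180.0, 0.0, 14.5]
force: [1.1, 1.1, 0.1]
opening: 0.0877
gripper_force: 0.0
```

```bash
cat > fit.py <<'E'
from h import *
from scipy.optimize import minimize
def box(x0,x1,y,z0,z1): return np.array([[a,b,c] for a in (x0,x1) for b in (-y,y) for c in (z0,z1)])
th=np.linspace(0,2*np.pi,32,endpoint=False)
def cyl(r,z0,z1): return np.array([[r*np.cos(a),r*np.sin(a),z] for a in th for z in (z0,z1)])
PARTS=[cyl(.027,0,.006),box(.02,.038,.005,0,.006),box(-.022,.022,.017,.006,.052),box(.006,.03,.012,.045,.074),box(-.04,-.02,.01,.03,.045)]
def world(P,x,y,z,yaw):
    c,s=np.cos(yaw),np.sin(yaw); return np.c_[x+c*P[:,0]-s*P[:,1],y+s*P[:,0]+c*P[:,1],z+P[:,2]]
def sil(p,q,z,parts):
    m=np.zeros((800,1280),np.uint8)
    for P in parts:
        uv=proj(p,world(P,q[0],q[1],z,q[2]))*2; cv2.fillConvexPoly(m,cv2.convexHull(uv.astype(np.float32)).round().astype(np.int32),1)
    return m>0
def fit(p,mask,q0,z,parts=PARTS):
    M=cv2.resize(mask.astype(np.uint8),(1280,800))>0
    def f(v):
        S=sil(p,(q0[0]+v[0]/100,q0[1]+v[1]/100,q0[2]+v[2]*.2),z,parts); return 1-(S&M).sum()/(S|M).sum()
    best=min((minimize(f,[0,0,k],method="Nelder-Mead",options=dict(initial_simplex=np.array([[0,0,k],[.5,0,k],[0,.5,k],[0,0,k+.7]]),xatol=.005,fatol=1e-4)) for k in (-1,0,1)),key=lambda r:r.fun)
    v=best.x; return np.array([q0[0]+v[0]/100,q0[1]+v[1]/100,q0[2]+v[2]*.2]),1-best.fun
def draw(p,q,z,parts=PARTS):
    im=np.ascontiguousarray(p["color"][:,:,::-1])
    for P in parts: cv2.polylines(im,[cv2.convexHull(proj(p,world(P,q[0],q[1],z,q[2])).astype(np.float32)).round().astype(np.int32)],True,(0,255,0),1)
    return im
E
python3 - <<'E'
from fit import *
p=ctrl.snapshot("wrist"); m=ctrl.cut_out(p,"bird_mid"); print([(d["conf"],d["pixels"].sum(),np.array(d["xy"])*[640,400]) for d in m])
q,i=fit(p,m[0]["pixels"],(.479,.233,np.radians(15)),.056); print(q,np.degrees(q[2]),i)
im=draw(p,q,.056); c=cv2.findContours(m[0]["pixels"].astype(np.uint8),0,1)[0]; cv2.drawContours(im,c,-1,(0,0,255),1)
cv2.imwrite("pics/w2.png",np.hstack([cv2.resize(x[40:290,190:440],(400,400)) for x in (im,p["color"][:,:,::-1])]))
go([*q[:2],.2],np.degrees(q[2]))
E
```

```text
[(0.87, np.int64(4771), array([332.8, 174.2]))]
[0.4773709  0.23089543 0.26657143] 15.27341807368735 0.9654055721188445
t 2.2 pos [0.4558 0.2353 0.2609] ori [-1.7997e+02 -7.0000e-02  1.4620e+01] F [-0.2  0.5  0.4]
shares [0.0246 0.0122 0.0762] turn -0.0073 rows 1.5540200506942197
```

View pics/w2.png

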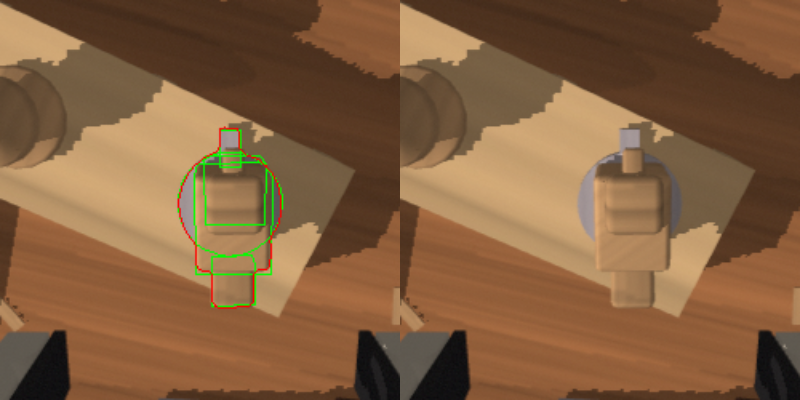

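The fit matches well: the plate, tongue and tail outlines all coincide, with an overlap (IoU) of 0.965. The bird is at (0.477,0.231) with yaw 15.3°. Moving above it, then down.

>>> {"op": "send_rows", "data": {
  "deltas": [
    [[0.0246, 0.0122, 0.01], -0.007],
    [[0.0246, 0.0122, 0.05], -0.007],
    [[0.0246, 0.0122, 0.09], -0.007],
    [[0.0246, 0.0122, 0.13], -0.007],
    [[0.0246, 0.0122, 0.13], -0.007]
  ]
}}

```text
clock: 2.62
tool_pos: [0.4746, 0.2288, 0.1513]
orientation: [179.8, 0.4, 15.2]
force: [-0.9, -0.5, -0.4]
opening: 0.0877
gripper_force: 0.0
```

```bash
python3 -c "
from h import *
go([.4774,.2309,.137],15.3)"
```

```text
t 2.62 pos [0.4746 0.2288 0.1513] ori [179.82   0.44  15.19] F [-0.9 -0.5 -0.4]
shares [ 0.0042 -0.0017  0.0178] turn -0.0012 rows 0.3525665875144374
```

>>> {"op": "send_rows", "data": {
  "deltas": [
    [[0, 0, 0.015], 0],
    [[0, 0, 0.024], 0],
    [[0, 0, 0.024], 0],
    [[0, 0, 0.024], 0],
    [[0, 0, 0.024], 0]
  ]
}}

```text
clock: 3.03
tool_pos: [0.4775, 0.2304, 0.1383]
orientation: [-180.0, -0.1, 15.2]
force: [0.8, 0.4, 0.4]
opening: 0.0876
gripper_force: 0.0
```

```bash
python3 -c "
from h import *
go([.4774,.2309,.137],15.3)"
```

```text
t 3.03 pos [0.4775 0.2304 0.1383] ori [-1.7996e+02 -1.0000e-01  1.5240e+01] F [0.8 0.4 0.4]
shares [-0.     -0.0006  0.0017] turn -0.0007 rows 0.03398127507574251
```

Well placed; closing.

>>> {"op": "send_rows", "data": {
  "deltas": [
    [[0, 0, 0.001], 0],
    [[0, 0, 0.001], 0],
    [[0, 0, 0.001], 0],
    [[0, 0, 0.001], 0],
    [[0, 0, 0.001], 0]
  ],
  "gripper": 0
}}

```text
clock: 3.45
tool_pos: [0.4771, 0.2297, 0.1363]
orientation: [-180.0, -0.0, 15.2]
force: [-0.1, 0.3, -0.2]
opening: 0.0597
gripper_force: 0.0
```

>>> {"op": "send_rows", "data": {
  "deltas": [
    [[0, 0, 0], 0],
    [[0, 0, 0], 0],
    [[0, 0, 0], 0],
    [[0, 0, 0], 0],
    [[0, 0, 0], 0]
  ]
}}

```text
clock: 3.87
tool_pos: [0.477, 0.2298, 0.1361]
orientation: [-180.0, 0.0, 15.2]
force: [-0.2, 0.6, 0.7]
opening: 0.0339
gripper_force: 30.0
```

>>> {"op": "send_rows", "data": {
  "deltas": [
    [[0, 0, -0.02], 0],
    [[0, 0, -0.06], 0],
    [[0, 0, -0.1], 0],
    [[0, 0, -0.14], 0],
    [[0, 0, -0.18], 0]
  ]
}}

```text
clock: 4.28
tool_pos: [0.4765, 0.2293, 0.2812]
orientation: [180.0, 0.1, 15.2]
force: [1.5, 0.7, -3.2]
opening: 0.0339
gripper_force: 30.0
```

>>> {"op": "send_rows", "data": {
  "deltas": [
    [[0, 0, -0.02], 0],
    [[0, 0, -0.02], 0],
    [[0, 0, -0.02], 0],
    [[0, 0, -0.02], 0],
    [[0, 0, -0.02], 0]
  ]
}}

```text
clock: 4.7
tool_pos: [0.4764, 0.2292, 0.2944]
orientation: [179.9, 0.2, 15.2]
force: [-0.3, 1.1, -1.9]
opening: 0.0337
gripper_force: 30.0
```

```bash
python3 - <<'E'
from h import *
go([.44,0,.295],-20)
E
```

```text
t 4.7 pos [0.4764 0.2292 0.2944] ori [1.7993e+02 1.6000e-01 1.5190e+01] F [-0.3  1.1 -1.9]
shares [-1.190e-01  2.646e-01 -1.000e-04] turn 0.391 rows 5.56593926402135
```

>>> {"op": "send_rows", "data": {
  "deltas": [
    [[-0.119, 0.265, 0], 0.08],
    [[-0.119, 0.265, 0], 0.16],
    [[-0.119, 0.265, 0], 0.24],
    [[-0.119, 0.265, 0], 0.32],
    [[-0.119, 0.265, 0], 0.39]
  ]
}}

```text
clock: 5.12
tool_pos: [0.4433, 0.0222, 0.2949]
orientation: [179.9, 0.1, -20.2]
force: [2.1, 0.0, -2.2]
opening: 0.0337
gripper_force: 30.0
```

```bash
python3 - <<'E'
from h import *
go([.44,-.2,.295],-20)
E
```

```text
t 5.12 pos [0.4433 0.0222 0.2949] ori [ 1.7991e+02  9.0000e-02 -2.0210e+01] F [ 2.1  0.  -2.2]
shares [9.210e-02 2.621e-01 2.000e-04] turn -0.0023 rows 5.329428852995702
```

>>> {"op": "send_rows", "data": {
  "deltas": [
    [[0.09, 0.26, 0], 0],
    [[0.09, 0.26, 0], 0],
    [[0.09, 0.26, 0], 0],
    [[0.09, 0.26, 0], 0],
    [[0.09, 0.26, 0], 0]
  ]
}}

```text
clock: 5.53
tool_pos: [0.4406, -0.1863, 0.2952]
orientation: [180.0, 0.1, -19.9]
force: [1.1, -0.5, -1.9]
opening: 0.0337
gripper_force: 30.0
```

>>> {"op": "send_rows", "data": {
  "deltas": [
    [[0, 0.06, 0], 0],
    [[0, 0.06, 0], 0],
    [[0, 0.06, 0], 0],
    [[0, 0.06, 0], 0],
    [[0, 0.06, 0], 0]
  ]
}}

```text
clock: 5.95
tool_pos: [0.4252, -0.229, 0.2954]
orientation: [180.0, 0.1, -19.9]
force: [-0.1, -0.0, -2.1]
opening: 0.0337
gripper_force: 30.0
```

```bash
python3 - <<'E'
from fit import *
p=ctrl.snapshot("wrist"); save(p,"w3")
for n in ("bird_mid","stand1_mouth"):
  for d in ctrl.cut_out(p,n): print(n,d["conf"],d["pixels"].sum(),np.array(d["xy"])*[640,400])
go([.5236,-.2825,.295],-20)
E
```

```text
bird_mid 0.63 10749 [320.768 257.4  ]
stand1_mouth 0.87 5952 [ 98.112 108.2  ]
stand1_mouth 0.54 7775 [342.208  43.28 ]
t 6.1 pos [ 0.4257 -0.2285  0.296 ] ori [-1.800e+02  1.000e-02 -1.979e+01] F [ 0.3  0.6 -2.7]
shares [0.138  0.022  0.0013] turn 0.0023 rows 2.6817733136074957
```

View pics/w3.png

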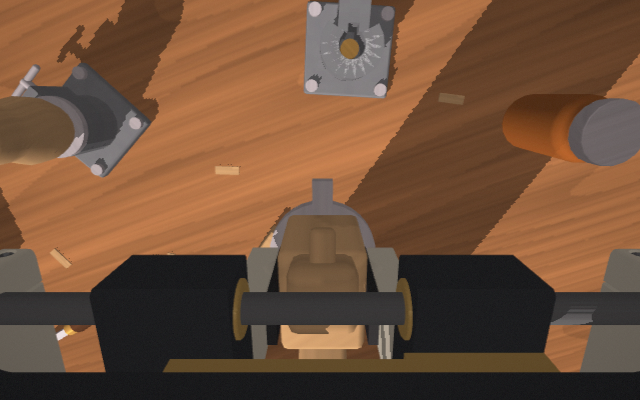

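The empty stand is at about (349,47) with its keyway pointing up in the picture. The bird is held with its tongue at (322,185). I'll move forward a little to see the whole boss.

>>> {"op": "send_rows", "data": {
  "deltas": [
    [[0.03, 0, 0], 0],
    [[0.05, 0.02, 0], 0],
    [[0.05, 0.02, 0], 0],
    [[0.05, 0.02, 0], 0],
    [[0.05, 0.02, 0], 0]
  ]
}}

```text
clock: 6.52
tool_pos: [0.4574, -0.2574, 0.2958]
orientation: [-180.0, 0.0, -19.9]
force: [0.8, -0.6, -2.8]
opening: 0.0339
gripper_force: 30.0
```

```bash
cat > stand.py <<'E'
from fit import *
FOOT=[box(-.042,.042,.042,-.060,-.048)]
ST=FOOT+[cyl(.027,-.06,0),box(0,.037,.009,-.06,0)]
def look(name,q0=(.5236,-.2825,np.radians(-20))):
    p=ctrl.snapshot("wrist"); ms=ctrl.cut_out(p,"stand1_mouth")
    uv0=proj(p,[q0[0],q0[1],.03])[0]
    d=min(ms,key=lambda d:np.hypot(*(np.array(d["xy"])*[640,400]-uv0)))
    q,i=fit(p,d["pixels"],q0,.06,ST); print("stand",q.round(4),np.degrees(q[2]).round(2),"iou",round(i,3))
    o=ctrl.get_obs(); yaw=np.radians(o["orientation"][2]); b=o["tool_pos"]
    im=draw(p,q,.06,ST+[cyl(.01125,0,0),box(0,.017,.0045,0,0)])
    pl=(b[0]+.0007*np.cos(yaw),b[1]+.0007*np.sin(yaw),yaw)
    for P in PARTS[:2]: cv2.polylines(im,[cv2.convexHull(proj(p,world(P,*pl[:2],b[2]-.0805,yaw)).astype(np.float32)).round().astype(np.int32)],True,(255,0,255),1)
    c=cv2.findContours(d["pixels"].astype(np.uint8),0,1)[0]; cv2.drawContours(im,c,-1,(0,0,255),1)
    cv2.imwrite(f"pics/{name}.png",cv2.resize(im[0:240,180:480],(750,600),interpolation=cv2.INTER_CUBIC)); return p,q
if __name__=="__main__":
    import sys
    p,q=look(sys.argv[1]); go([q[0],q[1],.22],np.degrees(q[2]))
E
python3 stand.py w4
```

```text
stand [ 0.5236 -0.2825 -0.5491] -31.46 iou 0.0
t 6.62 pos [ 0.4572 -0.2574  0.2962] ori [-1.7999e+02  1.0000e-02 -1.9840e+01] F [ 0.3  0.1 -1.7]
shares [0.0887 0.0013 0.0952] turn 0.1291 rows 2.4971235426467295
```

View pics/w4.png

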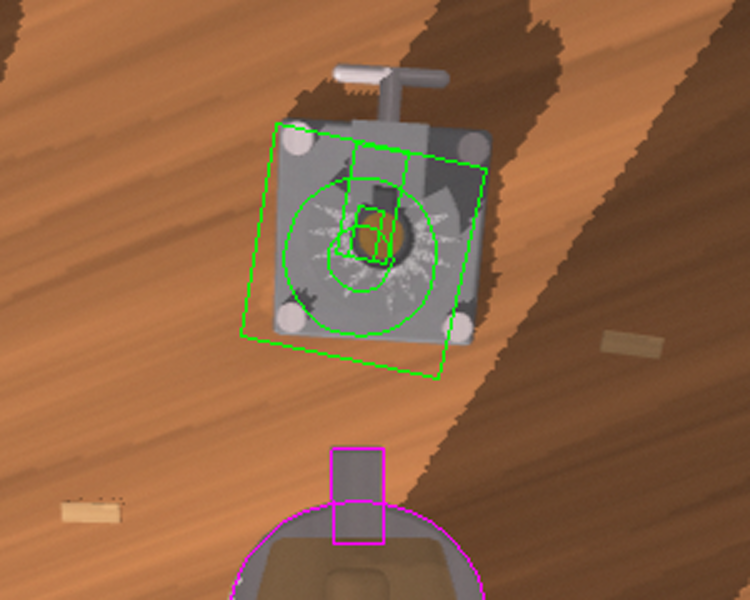

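The bird's held pose matches the predicted outline (magenta). The network missed the empty stand, so I'll fit a mask segmented by colour (bore at crop (383,231)).

```bash
python3 - <<'E'
from stand import *
p=ctrl.snapshot("wrist")
for d in ctrl.cut_out(p,"stand1_mouth"): print(d["conf"],np.array(d["xy"])*[640,400])
hsv=cv2.cvtColor(p["color"],cv2.COLOR_RGB2HSV); m=(hsv[...,1]<75).astype(np.uint8)
m[170:]=0; m[:,:270]=0; m[:,400:]=0; m[:47]=0
m=cv2.morphologyEx(m,cv2.MORPH_CLOSE,np.ones((5,5)))
c=max(cv2.findContours(m,0,1)[0],key=cv2.contourArea); M=np.zeros_like(m); cv2.drawContours(M,[c],-1,1,-1); M=cv2.morphologyEx(M,cv2.MORPH_OPEN,np.ones((9,9)))
for d,s in ((.009,""),(.012,"")):
    S=FOOT+[cyl(.027,-.06,0),box(0,.037,d,-.06,0)]
    b=back(p,(180+383/2.5,231/2.5),.06)
    q,i=fit(p,M>0,(b[0],b[1],np.radians(-20)),.06,S); print("bore",b.round(4),"fit",q.round(4),np.degrees(q[2]),i)
cn=[back(p,(180+x/2.5,y/2.5),.012)[:2] for x,y in ((278,122),(491,131),(474,343),(275,332))]
cn=np.array(cn); print(cn.round(4),cn.mean(0)); 
for a,b_ in ((3,0),(2,1)): e=cn[b_]-cn[a]; print(np.degrees(np.arctan2(e[1],e[0])),np.hypot(*e))
for a,b_ in ((1,0),(2,3)): e=cn[b_]-cn[a]; print(np.degrees(np.arctan2(e[1],e[0]))-90,np.hypot(*e))
im=draw(p,q,.06,S+[cyl(.01125,0,0),box(0,.017,.0045,0,0)]); cv2.drawContours(im,cv2.findContours(M,0,1)[0],-1,(0,0,255),1)
cv2.imwrite("pics/w5.png",cv2.resize(im[20:180,250:420],(637,600),interpolation=cv2.INTER_CUBIC))
E
```

```text
0.59 [ 89.408 145.68 ]
bore [ 0.5293 -0.2934  0.06  ] fit [ 0.5282 -0.2928 -0.4002] -22.931515027139948 0.9747964987568544
bore [ 0.5293 -0.2934  0.06  ] fit [ 0.5282 -0.2928 -0.4018] -23.021695726222386 0.9778043366911388
[[ 0.5812 -0.2697]
 [ 0.5499 -0.3469]
 [ 0.4739 -0.3157]
 [ 0.5064 -0.2391]] [ 0.52784766 -0.29284031]
-22.195402757844835 0.08088693524796156
-22.261917153202077 0.08216899198568439
-22.089542529009123 0.08332197304983009
-22.971944817937427 0.08323408576980833
```

View pics/w5.png

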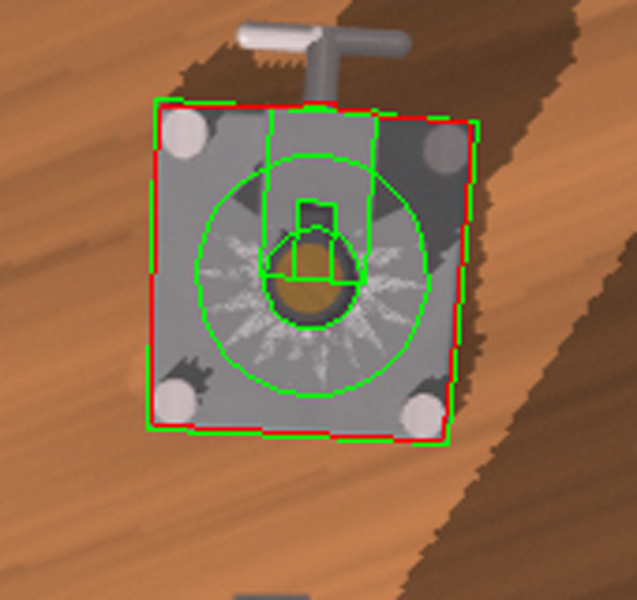

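The fit is good: mouth at (0.528,-0.293), yaw about -22.7°.

```bash
python3 -c "
from h import *
go([.5277,-.2926,.26],-22.7)"
```

```text
t 6.72 pos [ 0.4573 -0.2576  0.2964] ori [-1.7999e+02 -2.0000e-02 -1.9850e+01] F [-0.2 -0.3 -2.5]
shares [0.0976 0.0113 0.0456] turn 0.0317 rows 2.07861744835891
```

>>> {"op": "send_rows", "data": {
  "deltas": [
    [[0.03, 0.0113, 0], 0.03],
    [[0.06, 0.0113, 0], 0.032],
    [[0.09, 0.0113, 0], 0.032],
    [[0.0976, 0.0113, 0.03], 0.032],
    [[0.0976, 0.0113, 0.06], 0.032]
  ]
}}

```text
clock: 7.13
tool_pos: [0.5302, -0.2937, 0.2486]
orientation: [-180.0, -0.2, -22.8]
force: [-0.1, 0.1, -3.8]
opening: 0.0337
gripper_force: 30.0
```

>>> {"op": "send_rows", "data": {
  "deltas": [
    [[0, 0, 0.03], 0],
    [[0, 0, 0.05], 0],
    [[0, 0, 0.066], 0],
    [[0, 0, 0.066], 0],
    [[0, 0, 0.066], 0]
  ]
}}

```text
clock: 7.55
tool_pos: [0.5276, -0.293, 0.1953]
orientation: [180.0, 0.1, -22.8]
force: [0.6, -0.6, -2.4]
opening: 0.0338
gripper_force: 30.0
```

```bash
python3 - <<'E'
from stand import *
go([.5277,-.2926,.165],-22.7)
E
```

```text
t 7.55 pos [ 0.5276 -0.293   0.1953] ori [ 1.7997e+02  6.0000e-02 -2.2750e+01] F [ 0.6 -0.6 -2.4]
shares [-0.     -0.0006  0.0378] turn -0.0006 rows 0.7256448556424258
```

>>> {"op": "send_rows", "data": {
  "deltas": [
    [[0, 0, 0.008], 0],
    [[0, 0, 0.014], 0],
    [[0, 0, 0.02], 0],
    [[0, 0, 0.026], 0],
    [[0, 0, 0.032], 0]
  ]
}}

```text
clock: 7.97
tool_pos: [0.5278, -0.2933, 0.1696]
orientation: [-180.0, -0.0, -22.8]
force: [0.4, -0.9, -2.7]
opening: 0.0338
gripper_force: 30.0
```

>>> {"op": "send_rows", "data": {
  "deltas": [
    [[0, 0, 0], 0],
    [[0, 0, 0], 0],
    [[0, 0, 0], 0],
    [[0, 0, 0], 0],
    [[0, 0, 0], 0]
  ]
}}

```text
clock: 8.38
tool_pos: [0.528, -0.2933, 0.17]
orientation: [-180.0, -0.0, -22.8]
force: [0.5, 0.0, -2.7]
opening: 0.0337
gripper_force: 30.0
```

>>> {"op": "send_rows", "data": {
  "deltas": [
    [[0, 0, 0.004], 0],
    [[0, 0, 0.008], 0],
    [[0, 0, 0.012], 0],
    [[0, 0, 0.016], 0],
    [[0, 0, 0.019], 0]
  ]
}}

```text
clock: 8.8
tool_pos: [0.5276, -0.2932, 0.1539]
orientation: [180.0, 0.0, -22.8]
force: [-0.1, -0.8, -2.6]
opening: 0.0337
gripper_force: 30.0
```

>>> {"op": "send_rows", "data": {
  "deltas": [
    [[0, 0, 0], 0],
    [[0, 0, 0], 0],
    [[0, 0, 0], 0],
    [[0, 0, 0], 0],
    [[0, 0, 0], 0]
  ]
}}

```text
clock: 9.22
tool_pos: [0.5279, -0.2933, 0.1548]
orientation: [-180.0, -0.0, -22.8]
force: [0.1, -0.2, -2.1]
opening: 0.0336
gripper_force: 30.0
```

No contact force past the key height, so the key is in the keyway. Pressing on against the spring.

>>> {"op": "send_rows", "data": {
  "deltas": [
    [[0, 0, 0.003], 0],
    [[0, 0, 0.006], 0],
    [[0, 0, 0.009], 0],
    [[0, 0, 0.012], 0],
    [[0, 0, 0.015], 0]
  ]
}}

```text
clock: 9.63
tool_pos: [0.5281, -0.2933, 0.1432]
orientation: [180.0, -0.1, -22.8]
force: [-1.8, 2.4, 8.3]
opening: 0.0338
gripper_force: 30.0
```

>>> {"op": "send_rows", "data": {
  "deltas": [
    [[0, 0, 0.001], 0],
    [[0, 0, 0.002], 0],
    [[0, 0, 0.003], 0],
    [[0, 0, 0.003], 0],
    [[0, 0, 0.003], 0]
  ]
}}

```text
clock: 10.05
tool_pos: [0.5281, -0.2933, 0.141]
orientation: [180.0, -0.1, -22.7]
force: [-1.7, 2.2, 7.9]
opening: 0.0336
gripper_force: 30.0
```

>>> {"op": "send_rows", "data": {
  "deltas": [
    [[0, 0, 0.0005], 0],
    [[0, 0, 0.001], 0],
    [[0, 0, 0.0015], 0],
    [[0, 0, 0.002], 0],
    [[0, 0, 0.002], 0]
  ]
}}

```text
clock: 10.47
tool_pos: [0.5282, -0.2933, 0.1401]
orientation: [180.0, -0.1, -22.7]
force: [-4.0, 3.8, 13.6]
opening: 0.0338
gripper_force: 30.0
```

```bash
python3 - <<'E'
from fit import *
go([.5277,-.2926,.1395],-22.7)
p=ctrl.snapshot("scene"); save(p,"s_end"); uv=proj(p,[.528,-.293,.07])[0].astype(int); print(uv)
im=p["color"][uv[1]-45:uv[1]+45,uv[0]-60:uv[0]+60,::-1]; cv2.imwrite("pics/s_crop.png",cv2.resize(im,(800,600),interpolation=cv2.INTER_CUBIC))
E
```

```text
t 10.47 pos [ 0.5282 -0.2933  0.1401] ori [ 1.7999e+02 -8.0000e-02 -2.2740e+01] F [-4.   3.8 13.6]
shares [-0.0009 -0.0006  0.0008] turn -0.0004 rows 0.025223615834269335
[212 171]
```

View pics/s_crop.png

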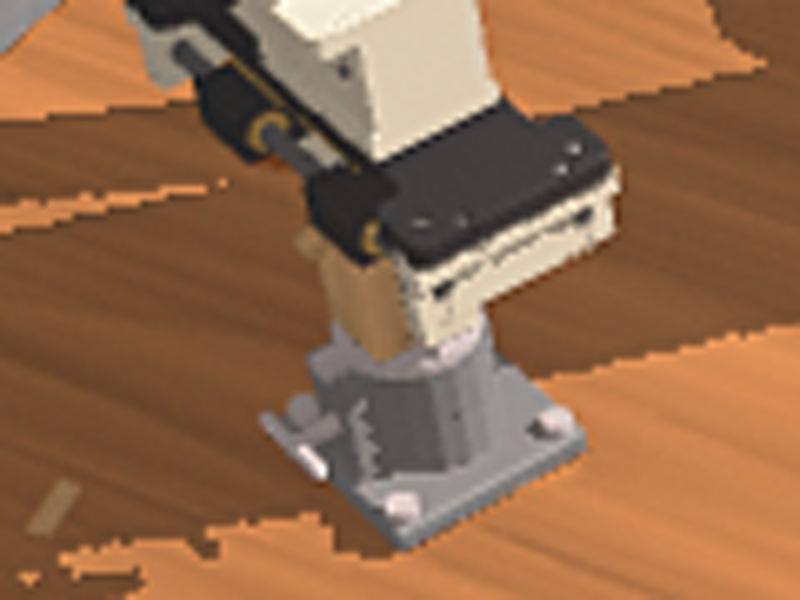

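The plate sits on the hub with the key side at the boss. The force rose to 13.6 N, which means solid contact with the rim. One small extra press will show whether it holds steady.

>>> {"op": "send_rows", "data": {
  "deltas": [
    [[0, 0, 0.0008], 0],
    [[0, 0, 0.0008], 0],
    [[0, 0, 0.0008], 0],
    [[0, 0, 0.0008], 0],
    [[0, 0, 0.0008], 0]
  ]
}}

```text
clock: 10.93
tool_pos: [0.5282, -0.2933, 0.1401]
orientation: [180.0, -0.1, -22.7]
force: [-5.2, 4.8, 17.4]
opening: 0.0339
gripper_force: 30.0
```

>>> {"op": "send_rows", "data": {
  "deltas": [
    [[0, 0, 0], 0],
    [[0, 0, 0], 0],
    [[0, 0, 0], 0],
    [[0, 0, 0], 0],
    [[0, 0, 0], 0]
  ]
}}

```text
clock: 11.35
tool_pos: [0.5282, -0.2933, 0.1401]
orientation: [180.0, -0.1, -22.7]
force: [-5.8, 5.0, 17.9]
opening: 0.0341
gripper_force: 30.0
```

The height stayed the same while the force rose, so the plate is home on the rim.

```bash
python3 -c "
from plant import ctrl
print(ctrl.close_job())"
```

```text
the job is handed in; nothing more can be done
None
```

The bird is in the empty stand with its key in the keyway and its plate pressed home on the rim, still gripped at 30 N; the job is handed in, but no verdict came back.

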